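# Set dry dishes on their kiln setters

### The job

Make the dry clay dishes ready for the kiln: take each of the four dishes off the wooden ware board and set it, mouth up, in the kiln setter of its own outline (round, oval, square, leaf), its foot flat on the setter's floor inside the lip and its shape lined up with the setter's. The dry clay is brittle, so put the dishes down rather than dropping them, and leave the glaze tile and the wooden rib where they lie.

Things in the scene. Friction and masses are not known exactly. Their poses are not given: they have to be found in the camera images.
- dish_round: a round dish, 64 mm across, 34 mm high, hollow, grey dry clay, 120 g, loose, mouth up on the wooden ware board (top 12 mm above the table). Walls 5 mm thick, outside upright from 14 mm up to the rim; foot 8 mm high, 8 mm in from the body all round. Origin: centre of its underside; x and y of no importance, z up.
- dish_oval: an oval dish, 92 x 56 mm, 34 mm high, hollow, grey dry clay, 120 g, loose, mouth up on the wooden ware board (top 12 mm above the table). Walls 5 mm thick, outside upright from 14 mm up to the rim; foot 8 mm high, 8 mm in from the body all round. Origin: centre of its underside; x along its long axis, y across its width, z up.
- dish_square: a square dish with rounded corners, 60 x 60 mm, 34 mm high, hollow, grey dry clay, 120 g, loose, mouth up on the wooden ware board (top 12 mm above the table). Walls 5 mm thick, outside upright from 14 mm up to the rim; foot 8 mm high, 8 mm in from the body all round. Origin: centre of its underside; x and y parallel to its sides, z up.
- dish_leaf: a leaf-shaped (boat-shaped) dish with two pointed ends, 104 x 56 mm, 34 mm high, hollow, grey dry clay, 120 g, loose, mouth up on the wooden ware board (top 12 mm above the table). Walls 5 mm thick, outside upright from 14 mm up to the rim; foot 8 mm high, 8 mm in from the body all round. Origin: centre of its underside; x along its long axis, y across its width, z up.
- setter_round: kiln setter: fixed buff fireclay block on the table, 14 mm high, with a round outline; recess 64 mm across, block 84 mm across. Brown floor 8 mm above the table, lip 6 mm above the floor; the round dish's foot goes inside the lip with 8 mm to spare all round, its body just over the lip. Origin: centre of its underside; x and y of no importance, z up.
- setter_oval: kiln setter: fixed buff fireclay block on the table, 14 mm high, with an oval outline; recess 92 x 56 mm, block 112 x 76 mm. Brown floor 8 mm above the table, lip 6 mm above the floor; the oval dish's foot goes inside the lip with 8 mm to spare all round, its body just over the lip. Origin: centre of its underside; x along its long axis, y across its width, z up.
- setter_square: kiln setter: fixed buff fireclay block on the table, 14 mm high, with a square outline with rounded corners; recess 60 x 60 mm, block 80 x 80 mm. Brown floor 8 mm above the table, lip 6 mm above the floor; the square dish's foot goes inside the lip with 8 mm to spare all round, its body just over the lip. Origin: centre of its underside; x and y parallel to its sides, z up.
- setter_leaf: kiln setter: fixed buff fireclay block on the table, 14 mm high, with a leaf outline with two pointed ends; recess 104 x 56 mm, block 127 x 76 mm. Brown floor 8 mm above the table, lip 6 mm above the floor; the leaf dish's foot goes inside the lip with 8 mm to spare all round, its body just over the lip. Origin: centre of its underside; x along its long axis, y across its width, z up.
- glaze_tile: glaze sample, a white tile 44 x 44 x 7 mm with a teal and a brown stripe, loose on the ware board among the dishes; a bystander. Origin: centre of its underside.
- wooden_rib: wooden potter's rib, a flat brown slip 93 x 45 x 6 mm with round ends, loose on the table among the setters; a bystander. Origin: centre of its underside, x along its length.
Mind the look-alikes: they are no part of the job. Leave any green look-alike of the dish_leaf alone.

How it is judged (in metres and radians):
At the end, for the whole second after the job is handed in: Each dish rests mouth up (within 0.1 rad) in the setter of its own outline: underside within 2.5 mm of the setter's floor, centres within 12 mm, and oval, leaf and square turned within 0.35 rad of the outline (half turns alike, for the square quarter turns alike) (horizontal distance between dish_round and setter_round below 0.012 m and z of dish_round in the frame of setter_round between 0.005 and 0.0105 m and angle between each of dish_round, dish_oval, dish_square, dish_leaf's own z axis and vertical below 0.1 rad and linear speed of each of dish_round, dish_oval, dish_square, dish_leaf below 0.02 m/s and angular speed of each of dish_round, dish_oval, dish_square, dish_leaf below 0.2 rad/s and horizontal distance between dish_oval and setter_oval below 0.012 m and z of dish_oval in the frame of setter_oval between 0.005 and 0.0105 m and angle between the x axis of dish_oval and the x axis of setter_oval, either way round below 0.35 rad and horizontal distance between dish_square and setter_square below 0.012 m and z of dish_square in the frame of setter_square between 0.005 and 0.0105 m and (angle between the x axis of dish_square and the x axis of setter_square, either way round below 0.35 rad or angle between the y axis of dish_square and the x axis of setter_square, either way round below 0.35 rad) and horizontal distance between dish_leaf and setter_leaf below 0.012 m and z of dish_leaf in the frame of setter_leaf between 0.005 and 0.0105 m and angle between the x axis of dish_leaf and the x axis of setter_leaf, either way round below 0.35 rad); the robot touches nothing.
It fails at once if a dish is dropped (it falls freely, untouched by the robot, by more than about 20 mm) ((contact force between dish_round and the arm below 0.02 N and contact force between dish_round and the fingers below 0.02 N and linear speed of dish_round above 0.65 m/s) or (contact force between dish_oval and the arm below 0.02 N and contact force between dish_oval and the fingers below 0.02 N and linear speed of dish_oval above 0.65 m/s) or (contact force between dish_square and the arm below 0.02 N and contact force between dish_square and the fingers below 0.02 N and linear speed of dish_square above 0.65 m/s) or (contact force between dish_leaf and the arm below 0.02 N and contact force between dish_leaf and the fingers below 0.02 N and linear speed of dish_leaf above 0.65 m/s)).
It fails at once if the glaze tile is pushed more than 20 mm from where it lay (distance of glaze_tile from where it was at the start of the episode above 0.02 m).
It fails at once if the wooden rib is pushed more than 20 mm from where it lay (distance of wooden_rib from where it was at the start of the episode above 0.02 m).
It also fails if it takes over 99 s, if anything falls off the work surface, if the arm or the gripper's body presses on something with over 40 N, if the wrist force passes 120 N, or if a joint passes its speed limit or range.

### The arm

A 6-joint arm with a two-finger parallel gripper is mounted at the origin on the work surface. World frame = base frame: x ahead of the robot, y to its left, z up, the work surface at z = 0. Lengths are in m, angles in degrees, forces in N, time in s.
With the tool pointing down it reaches from about 0.3 to 0.95 m from the base axis. Payload 3.1 kg.
Tool frame: the origin (TCP) lies at the very end of the fingers, on their centre line; the grasp point (between the pads) lies 19 mm behind it (env.grip_depth is the distance from the TCP to the grasp point, in m); x points along the fingers, y is the direction in which the jaws open and shut, and the axes are right-handed (so a half turn about x gives the same grasp; the last joint's range is limited). The gripper opens to 85 mm and grips with 20 to 120 N. Pads are 22 mm wide; open, the fingers measure 114 mm over their backs; the gripper's body (76 mm by 85 mm) begins 54 mm behind the grasp point. The pads swing forward as they close: fully open they stand 13 mm farther back than shut.
Start: joints at [-75.556, 17.653, 93.61, -0, 68.738, -3.994], TCP at [0.198, -0.593, 0.231] pointing down, gripper open.
Joint ranges: [-175.34, 175.34], [-45.06, 112.39], [2.9, 150.54], [-68.45, 248.45], [3.09, 151.38], [-168.51, 168.51]. Speed limits (degrees/s): [159.86, 159.86, 180, 180, 180, 180].

### API

Orientations are given as a 3x3 rotation matrix whose columns are the frame's x, y, z axes.
In Python, from bench import env gives the robot as it stands. The module is installed in compiled form; this text tells all that it offers.
- The arm moves only by the tool servo_tool, never from a script. Its argument "moves" is a list of rows, each a list of 3 entries, a list of its own where there are three numbers: the closure in counts, from 0 (fully open) to 255 (shut), then the shift along the world's x, y, z in mm, then the turn about the world's z in rad. A call has 1 to 12 rows; each row shifts and turns the commanded pose from where the row before left it; what a row does not reach is not made up. A row lasts 1/8 s, in which the tool goes at most 62.5 mm and 10.7 degrees, less where a joint would pass 70% of its speed; a pose out of reach is approached as far as the arm can. A call with a gripper value outside its range is refused whole. The fingers move at their own pace and stop on an object; "squeeze" is the grip in N (left out, the last holds). Time passes only in rows, so rows that do not move let the fingers close. It gives the time, the measured TCP pose, the force and the opening at its end, in the units of the state.
- env.get_obs(): the state, without advancing time (a new reading comes with each control period).
- env.camera(name): name is "side" or "top"; returns a dict with "img" (420x560x3 uint8, red, green, blue), "depth" (420x560 float32, m along the optical axis (not along the pixel's ray), 0 where there is no reading), "fov_y" (degrees; the focal length in pixels is half the picture's height over the tangent of half this angle, whatever the lens; pixels are square), "cx", "cy" (the principal point, pixels), "R" (3x3) and "t" (3): a world point X has camera coordinates R X + t. Camera axes: x right, y down, z forward; pixel columns grow to the right and rows downward; lengths in m; the calibration is good to about 2 mm. A picture is of the moment at which its call begins.
- env.job_done(): hands the job in, once; it reports no verdict.
The state is a dict: "clock": time; "q": joint angles; "qvel": joint speeds; "tau": joint torques, N m; "tool_pos": TCP position; "orientation": TCP orientation; "wrist_force": force on the tool from outside, world axes, zero at the start; "moment": the same for the moment, N m; "gripper_width": opening from 0.0 (shut) to 1.0 (fully open).
Only numpy, scipy, OpenCV 4.12 (cv2) and the standard library are available. Lean on these libraries where they do the work, as an engineer would, in place of code of your own. Each camera call takes 0.05 s, during which the arm holds its last target.

## Working session

There is one attempt and no reset: what is moved stays moved. The work goes in short steps, Python scripts to look and compute and a tool call to move; the robot and the scene stay as the last step left them, time stands still between calls to the robot, and variables do not carry over. Pictures are saved under pics/ and viewed, and the job is handed in when it is done.

Besides the shell and the picture viewer there is one more tool, called after "Call:" as name(argument=value, ...) on one line, values as JSON. servo_tool: Moves the arm, as the interface text tells. Its arguments: {"type":"object","properties":{"moves":{"type":"array"},"squeeze":{"type":"number"}},"required":["moves"]}

```bash
mkdir -p pics; cat > h.py <<'E'
import numpy as np,cv2
from bench import env
def save(n,im): cv2.imwrite('pics/'+n+'.png',cv2.cvtColor(im,cv2.COLOR_RGB2BGR))
def K(c): 
    f=c['img'].shape[0]/2/np.tan(np.radians(c['fov_y'])/2); return f
def ray(c,u,v,z):
    f=K(c);R=np.array(c['R']);t=np.array(c['t']);o=-R.T@t
    d=R.T@np.array([(u-c['cx'])/f,(v-c['cy'])/f,1.]);return o+d*(z-o[2])/d[2]
def cloud(c):
    f=K(c);R=np.array(c['R']);t=np.array(c['t']);d=c['depth'].astype(float)
    v,u=np.mgrid[:d.shape[0],:d.shape[1]]
    P=np.stack([(u-c['cx'])/f*d,(v-c['cy'])/f*d,d],-1);W=(P-t)@R;W[d==0]=np.nan
    return W
E
python3 - <<'E'
from h import *
import pickle
o=env.get_obs();print({k:np.round(v,3).tolist() for k,v in o.items()},env.grip_depth)
for n in('top','side'):
    c=env.camera(n);save(n+'0',c['img']);pickle.dump(c,open(n+'0.pkl','wb'))
    print(n,c['fov_y'],c['cx'],c['cy'],np.round(c['R'],3).tolist(),np.round(c['t'],3), -np.array(c['R']).T@c['t'])
E
```

```text
{'clock': 0.0, 'q': [-75.557, 17.703, 93.69, -0.001, 68.737, -3.994], 'qvel': [-0.029, -0.005, -0.043, 0.095, 0.099, -0.013], 'tau': [0.001, -41.525, -27.666, -0.0, 0.01, -0.0], 'tool_pos': [0.197, -0.592, 0.23], 'orientation': [[-0.001, 0.316, -0.949], [0.002, -0.949, -0.316], [-1.0, -0.002, -0.0]], 'wrist_force': [-0.373, 0.189, -0.03], 'moment': [0.008, 0.001, 0.029], 'gripper_width': 1.002} 0.0187
top 47.1628997015983 282.50086796015273 207.42283631057998 [[-0.021, -1.0, 0.018], [-0.995, 0.019, -0.094], [0.094, -0.02, -0.995]] [-0.04   0.442  1.225] [ 0.32488181 -0.02360435  1.26130671]
side 57.230332619598066 275.259026413999 210.81204108305099 [[-0.98, -0.201, 0.006], [-0.128, 0.599, -0.791], [0.155, -0.775, -0.612]] [0.415 0.111 0.962] [0.27107694 0.76255957 0.67425703]
```

View pics/top0.png

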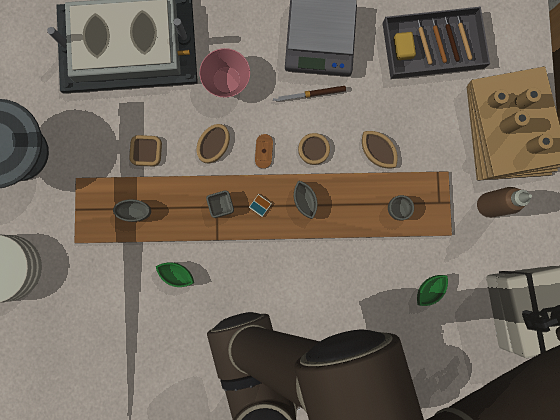

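View pics/side0.png

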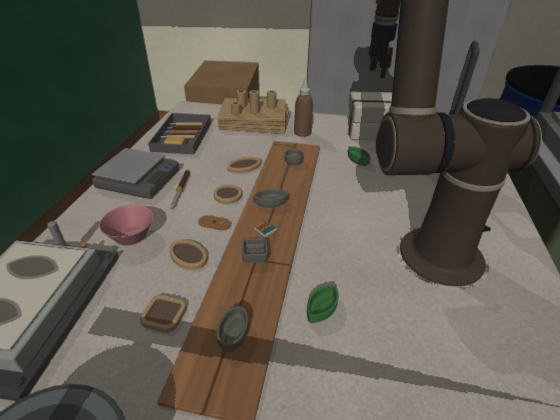

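The top picture shows the grey dishes on the board: oval (132,210), square (220,205), leaf (306,200) and round (401,208). The tile is at (261,205). The setters are square (145,150), oval (213,143), round (314,149) and leaf (381,149), with the rib at (264,150).

Things that could be taken for dish_leaf: the grey leaf on the board (306,200), the green leaves (175,274) and (432,290), and the leaf shapes in the press (96,35) and (144,32). By the description (grey, on the board) I choose (306,200).

```bash
cat > m.py <<'E'
from h import *
import pickle
def rect(P):
    r=cv2.minAreaRect(P.astype(np.float32)); b=cv2.boxPoints(r)
    e=[b[1]-b[0],b[2]-b[1]]; e.sort(key=lambda x:-np.linalg.norm(x))
    return np.array(r[0]),[np.linalg.norm(x) for x in e],np.degrees(np.arctan2(e[0][1],e[0][0]))%180
E
python3 - <<'E'
from m import *
for n in('top','side'):
    c=pickle.load(open(n+'0.pkl','rb'));W=cloud(c)
    hsv=cv2.cvtColor(c['img'],cv2.COLOR_RGB2HSV)
    # table/board heights check
    reg=(W[...,0]>0.25)&(W[...,0]<0.6)&(abs(W[...,1])<.55)
    z=W[...,2]
    print(n,'table z',np.nanmedian(z[reg&(abs(z)<.008)]),'board',np.nanmedian(z[reg&(z>.008)&(z<.02)]))
    for lo,hi,nm in((.034,.056,'rim'),(.0105,.02,'lip')):
        m=(reg&(z>lo)&(z<hi)).astype(np.uint8)
        if nm=='lip': m&=(W[...,0]>.41).astype(np.uint8)
        m2=cv2.dilate(m,np.ones((3,3)))
        k,l,s,ce=cv2.connectedComponentsWithStats(m2)
        for i in range(1,k):
            sel=(l==i)&(m>0)
            if sel.sum()<25: continue
            P=W[sel];cc,e,a=rect(P[:,:2])
            print(nm,np.round(ce[i]),sel.sum(),'c',np.round(cc,4),'size',np.round(e,3),'ang',round(a,1),'z',round(np.median(P[:,2]),4), np.round(np.median(hsv[sel],0)))
    if n=='top': save('crop_leaf',cv2.resize(c['img'][110:250,60:480],None,fx=1.9,fy=1.9,interpolation=cv2.INTER_CUBIC))
E
```

```text
top table z -0.00041839736907138287 board 0.011610725428989119
rim [305. 199.] 212 c [ 0.4585 -0.1063] size [0.095 0.057] ang 179.4 z 0.0446 [44. 18. 84.]
rim [219. 204.] 205 c [0.452  0.1112] size [0.06 0.06] ang 15.2 z 0.0444 [40. 19. 76.]
rim [401. 207.] 195 c [ 0.4345 -0.3511] size [0.063 0.062] ang 92.3 z 0.0437 [38. 20. 78.]
rim [131. 210.] 236 c [0.44  0.334] size [0.091 0.056] ang 88.1 z 0.0442 [38. 20. 70.]
lip [383. 156.] 218 c [ 0.5712 -0.3112] size [0.087 0.056] ang 91.0 z 0.0131 [ 18. 112. 147.]
lip [313. 156.] 166 c [ 0.5783 -0.1341] size [0.082 0.042] ang 89.8 z 0.0132 [ 18. 113. 146.]
lip [144. 158.] 190 c [0.5796 0.3106] size [0.079 0.039] ang 91.0 z 0.0131 [ 18. 114. 108.]
lip [210. 155.] 141 c [0.5818 0.1354] size [0.073 0.034] ang 92.0 z 0.0133 [ 17. 113. 144.]
lip [262. 196.] 9262 c [4.704e-01 2.000e-04] size [0.978 0.121] ang 90.0 z 0.0126 [ 14. 141. 124.]
side table z 0.001111304945685283 board 0.013080995881391276
rim [294. 154.] 167 c [ 0.4326 -0.3491] size [0.064 0.063] ang 142.2 z 0.0425 [26. 25. 76.]
rim [271. 196.] 322 c [ 0.459  -0.1057] size [0.1   0.058] ang 20.4 z 0.0428 [26. 26. 76.]
rim [254. 248.] 311 c [0.4511 0.1124] size [0.063 0.06 ] ang 105.4 z 0.0445 [26. 26. 77.]
rim [320. 301.] 136 c [0.2781 0.2293] size [0.092 0.055] ang 88.7 z 0.0351 [ 62. 114.  92.]
rim [232. 327.] 473 c [0.439 0.336] size [0.091 0.056] ang 95.4 z 0.0451 [24. 33. 64.]
lip [232. 293.] 11636 c [5.049e-01 1.000e-04] size [0.98 0.19] ang 90.0 z 0.0132 [ 14. 126. 114.]
lip [233. 193.] 125 c [ 0.5776 -0.1368] size [0.088 0.043] ang 90.3 z 0.0143 [ 17. 100. 129.]
lip [199. 257.] 147 c [0.5822 0.138 ] size [0.075 0.035] ang 89.7 z 0.0147 [ 17. 100. 130.]
lip [172. 314.] 322 c [0.5792 0.3106] size [0.082 0.04 ] ang 90.2 z 0.0144 [17. 98. 99.]
```

View pics/crop_leaf.png

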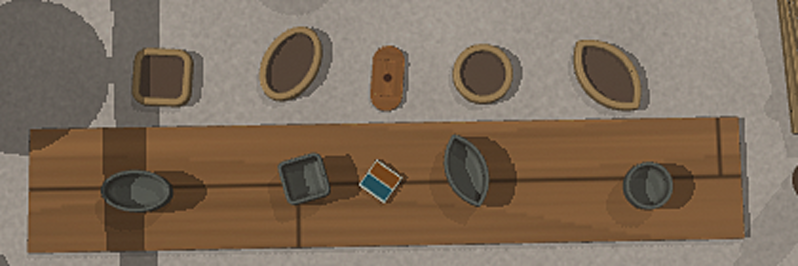

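The crop shows four grey dishes on the board. The leaf dish in it is grey and pointed, so the choice holds. I'll redo the setters with a wider region and refine the axes.

```bash
python3 - <<'E'
from m import *
def far(P):
    h=cv2.convexHull(P.astype(np.float32))[:,0]; D=np.linalg.norm(h[:,None]-h[None],axis=-1);i,j=np.unravel_index(D.argmax(),D.shape);d=h[i]-h[j]
    return D.max(),np.degrees(np.arctan2(d[1],d[0]))%180,(h[i]+h[j])/2
def desc(P):
    cc,e,a=rect(P); h=cv2.convexHull(P.astype(np.float32)); el=cv2.fitEllipse(h)
    f=far(P); M=cv2.moments(h)
    return 'rect',np.round(cc,4),np.round(e,3),round(a,1),'ell',np.round(el[0],4),np.round(el[1],3),round((el[2]+90)%180,1),'far',round(float(f[0]),3),round(float(f[1]),1),'cent',round(M['m10']/M['m00'],4),round(M['m01']/M['m00'],4)
for n in('top','side'):
    c=pickle.load(open(n+'0.pkl','rb'));W=cloud(c);z=W[...,2]
    hsv=cv2.cvtColor(c['img'],cv2.COLOR_RGB2HSV)
    reg=(W[...,0]>0.25)&(W[...,0]<0.75)&(abs(W[...,1])<.45)
    for nm,m in(('dish',reg&(z>.036)&(z<.056)&(hsv[...,1]<70)),('set',reg&(W[...,0]>.52)&(z<.02)&(z>-.005)&(hsv[...,1]>60))):
        m=m.astype(np.uint8)
        m2=cv2.dilate(m,np.ones((3,3))) if nm=='dish' else cv2.morphologyEx(m,cv2.MORPH_OPEN,np.ones((3,3)))
        k,l,s,ce=cv2.connectedComponentsWithStats(m2)
        for i in range(1,k):
            sel=(l==i)&(m>0)
            if sel.sum()<120 or sel.sum()>4000: continue
            if nm=='set':
                v,u=np.nonzero(sel);P=np.array([ray(c,a,b,.014)[:2] for a,b in zip(u,v)])
            else: P=W[sel][:,:2]
            print(n,nm,np.round(ce[i]),sel.sum(),*desc(P),'z',round(float(np.nanmedian(z[sel])),4))
E
```

```text
top dish [305. 199.] 199 rect [ 0.4585 -0.1063] [0.095 0.057] 179.4 ell [ 0.4592 -0.1063] [0.053 0.096] 18.0 far 0.101 19.4 cent 0.4592 -0.1063 z 0.0447
top dish [220. 204.] 185 rect [0.4519 0.1108] [0.06  0.059] 14.5 ell [0.4524 0.1115] [0.07  0.074] 31.6 far 0.076 59.0 cent 0.4519 0.1111 z 0.0449
top dish [401. 207.] 176 rect [ 0.4342 -0.3512] [0.063 0.062] 96.9 ell [ 0.4343 -0.3513] [0.062 0.064] 122.5 far 0.065 162.9 cent 0.4343 -0.3513 z 0.0441
top dish [131. 210.] 216 rect [0.4388 0.3341] [0.091 0.054] 88.1 ell [0.4395 0.3341] [0.055 0.092] 87.6 far 0.092 83.0 cent 0.4394 0.334 z 0.0445
top set [213. 143.] 958 rect [0.6156 0.1307] [0.111 0.076] 150.4 ell [0.6156 0.1311] [0.077 0.111] 150.0 far 0.111 146.6 cent 0.6158 0.131 z 0.0091
top set [379. 149.] 999 rect [ 0.5926 -0.3087] [0.097 0.092] 179.0 ell [ 0.5921 -0.3078] [0.076 0.118] 40.8 far 0.124 37.7 cent 0.5923 -0.308 z 0.009
top set [314. 148.] 779 rect [ 0.5968 -0.1341] [0.083 0.082] 178.6 ell [ 0.5969 -0.1343] [0.083 0.084] 148.9 far 0.085 150.8 cent 0.5968 -0.1343 z 0.0092
top set [145. 150.] 903 rect [0.6001 0.308 ] [0.
[... 1785 characters left out ...]
.0084] [0.092 0.05 ] 175.4 ell [0.5906 0.0092] [0.057 0.095] 173.4 far 0.092 173.1 cent 0.5907 0.0086 z 0.007
side set [218. 270.] 309 rect [0.5242 0.1567] [0.24  0.011] 90.0 ell [0.5245 0.1575] [0.013 0.277] 90.2 far 0.24 89.3 cent 0.5244 0.1584 z 0.0131
side set [188. 254.] 877 rect [0.6132 0.1389] [0.12  0.079] 141.6 ell [0.613  0.1383] [0.079 0.118] 141.4 far 0.12 137.7 cent 0.6133 0.1385 z 0.0103
side set [163. 313.] 1271 rect [0.5976 0.3137] [0.087 0.085] 86.6 ell [0.5982 0.3141] [0.091 0.098] 120.0 far 0.104 128.0 cent 0.5976 0.3141 z 0.0104
side set [185. 344.] 388 rect [0.5242 0.3652] [0.168 0.011] 89.7 ell [0.5241 0.3671] [0.015 0.182] 89.9 far 0.168 88.5 cent 0.5245 0.3673 z 0.013
```

Call:
servo_tool(moves=[[0,[24,44,0],0],[0,[24,44,0],0],[0,[24,44,0],0],[0,[24,44,0],0],[0,[24,44,0],0],[0,[24,44,0],0],[0,[24,44,0],0],[0,[24,44,0],0],[0,[24,44,0],0],[0,[24,44,0],0],[0,[21,47,-60],0],[0,[0,0,-30],0]], squeeze=25)

```text
clock: 1.6
tool_pos: [0.454, -0.1129, 0.1521]
orientation: [[-0.001, 0.32, -0.947], [0.001, -0.947, -0.32], [-1.0, -0.002, 0.001]]
wrist_force: [0.3, -0.2, 0.3]
gripper_width: 1.0
```

Call:
servo_tool(moves=[[0,[0,0,-30],0],[0,[0,0,-30],0],[0,[0,0,0],0],[0,[0,0,0],0]])

```text
clock: 2.1
tool_pos: [0.4548, -0.116, 0.0945]
orientation: [[0.001, 0.316, -0.949], [-0.0, -0.949, -0.316], [-1.0, 0.0, -0.001]]
wrist_force: [-0.1, -1.0, 0.7]
gripper_width: 1.001
```

```bash
python3 - <<'E'
from h import *
print(env.get_obs()['tool_pos'])
for n in('top','side'):
    c=env.camera(n);u=[(270,190),(305,199)][n=='top']
    save(n+'1',cv2.resize(c['img'][u[1]-75:u[1]+75,u[0]-100:u[0]+100],None,fx=4,fy=4))
E
```

```text
[ 0.45477352 -0.11599323  0.09450533]
```

View pics/side1.png

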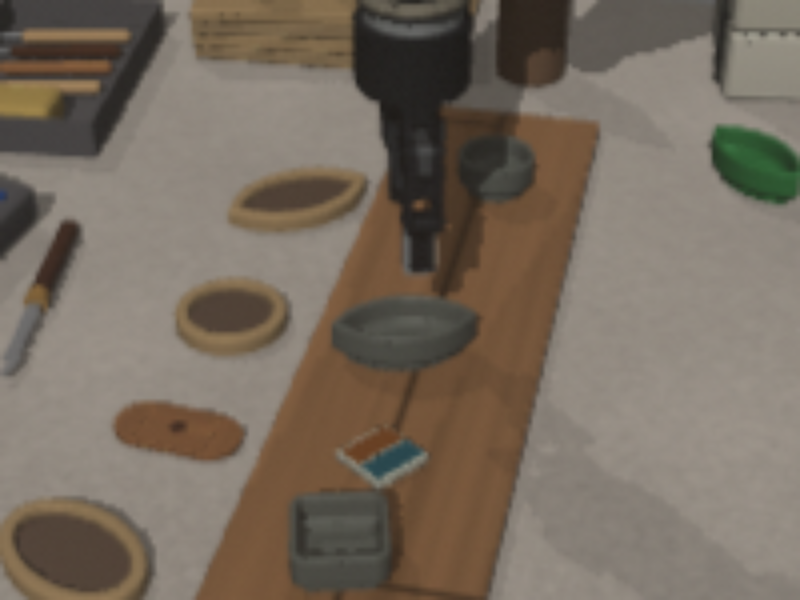

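The side picture shows the open gripper above the grey leaf dish at crop pixel (405,330), with nothing near the fingers. The tool is about 10 mm short in y, so I'll correct that and go down.

Call:
servo_tool(moves=[[0,[4,10,0],0],[0,[0,0,-20],0],[0,[0,0,-20],0],[0,[0,0,-20],0],[0,[0,0,0],0],[0,[0,0,0],0]])

```text
clock: 2.95
tool_pos: [0.4591, -0.1057, 0.0347]
orientation: [[0.001, 0.316, -0.949], [-0.0, -0.949, -0.316], [-1.0, 0.001, -0.001]]
wrist_force: [0.6, -0.1, 0.6]
gripper_width: 1.0
```

Small steps are reached exactly. I'll lower the last 19 mm and close.

Call:
servo_tool(moves=[[0,[0,0,-10],0],[0,[0,0,-9],0],[0,[0,0,0],0],[50,[0,0,0],0],[100,[0,0,0],0],[150,[0,0,0],0],[200,[0,0,0],0],[200,[0,0,0],0],[200,[0,0,0],0]])

```text
clock: 4.08
tool_pos: [0.4586, -0.1059, 0.0151]
orientation: [[0.001, 0.316, -0.949], [-0.0, -0.949, -0.316], [-1.0, 0.0, -0.001]]
wrist_force: [-0.5, 0.0, 3.0]
gripper_width: 0.638
```

```bash
python3 - <<'E'
from h import *
for n in('top','side'):
    c=env.camera(n);u=[(270,190),(305,199)][n=='top']
    save(n+'2',cv2.resize(c['img'][u[1]-75:u[1]+75,u[0]-100:u[0]+100],None,fx=4,fy=4))
E
```

```text
(no output)
```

View pics/side2.png

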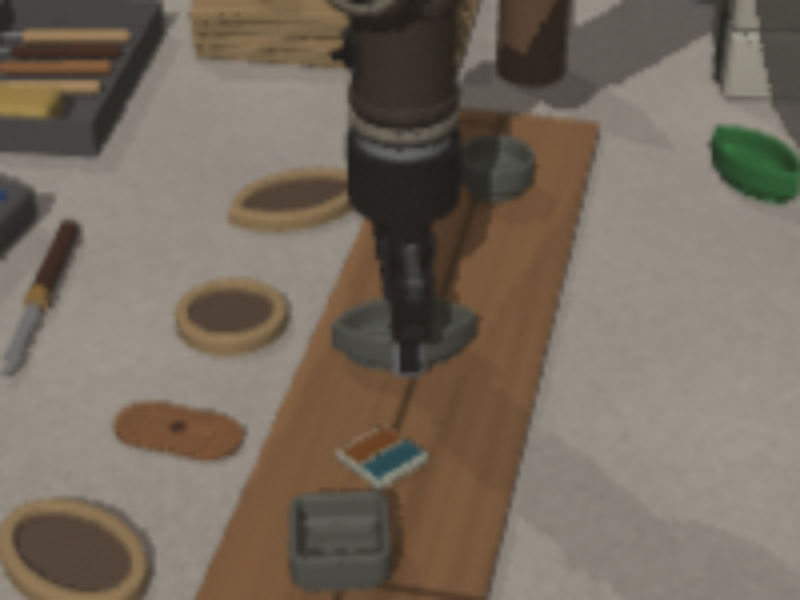

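The side picture shows the fingers gripping the leaf at crop pixel (408,345), and the opening of 54 mm is about right for a 56 mm dish. I'll lift, then check the tip height against the dish.

Call:
servo_tool(moves=[[200,[0,0,5],0],[200,[0,0,15],0],[200,[0,0,20],0],[200,[0,0,20],0],[200,[0,0,10],0],[200,[0,0,0],0]])

```text
clock: 4.92
tool_pos: [0.4589, -0.106, 0.0858]
orientation: [[0.002, 0.316, -0.949], [-0.001, -0.949, -0.316], [-1.0, 0.001, -0.002]]
wrist_force: [0.7, 0.7, -2.0]
gripper_width: 0.637
```

```bash
python3 - <<'E'
from h import *
o=env.get_obs();print(o['tool_pos'],o['wrist_force'])
c=env.camera('side');u=(270,170)
save('side3',cv2.resize(c['img'][u[1]-50:u[1]+50,u[0]-66:u[0]+66],None,fx=6,fy=6,interpolation=cv2.INTER_NEAREST))
W=cloud(c);m=(abs(W[...,0]-.459)<.08)&(abs(W[...,1]+.106)<.06)&(W[...,2]>.04)&(W[...,2]<.2)
for r in range(160,215,3):
    s=np.nonzero(m[r])[0]
    if len(s): 
        j=[x for x in range(266,282,3)]
        print(r,s.min(),s.max(),[np.round(W[r,x]*1000).tolist() for x in j if m[r,x]])
E
```

```text
[ 0.45890115 -0.10595613  0.0858372 ] [ 0.65602044  0.71017027 -2.01102807]
160 265 278 [[465.0, -78.0, 172.0], [443.0, -47.0, 192.0], [427.0, -47.0, 194.0]]
163 265 277 [[463.0, -70.0, 167.0]]
166 266 277 [[463.0, -70.0, 159.0], [435.0, -46.0, 176.0]]
169 260 284 [[475.0, -122.0, 117.0], [435.0, -49.0, 166.0], [428.0, -50.0, 167.0], [435.0, -132.0, 116.0]]
172 254 289 [[476.0, -124.0, 106.0], [447.0, -68.0, 144.0], [439.0, -68.0, 145.0], [443.0, -131.0, 106.0], [434.0, -128.0, 109.0]]
175 252 289 [[475.0, -120.0, 99.0], [450.0, -47.0, 147.0], [444.0, -53.0, 145.0], [436.0, -56.0, 144.0], [429.0, -59.0, 143.0], [434.0, -128.0, 99.0]]
178 252 288 [[456.0, -74.0, 121.0], [447.0, -69.0, 125.0], [442.0, -82.0, 118.0], [435.0, -87.0, 115.0], [428.0, -95.0, 111.0]]
181 254 285 [[465.0, -76.0, 109.0], [456.0, -72.0, 112.0], [447.0, -69.0, 116.0], [441.0, -77.0, 111.0], [435.0, -89.0, 104.0], [427.0, -92.0, 103.0]]
184 257 281 [[466.0, -78.0, 97.0], [456.0, -71.0, 103.0], [447.0, -70.0, 106.0], [441.0, -78.0, 101.0], [437.0, -99.0, 88.0], [429.0, -105.0, 85.0]]
187 269 275 [[456.0, -70.0, 95.0], [449.0, -76.0, 92.0], [440.0, -76.0, 93.0]]
```

View pics/side3.png

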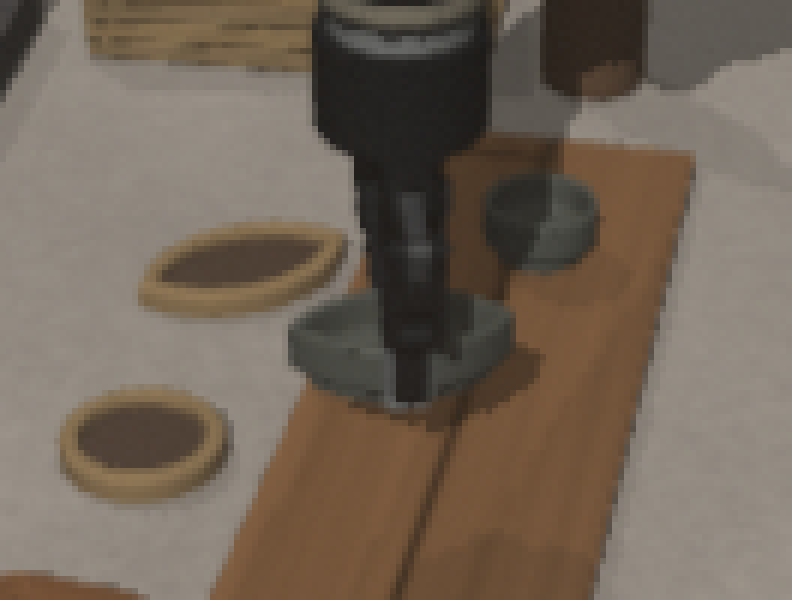

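The side picture shows the leaf held level at crop pixel (400,350). The finger tips sit about 9 mm above its underside, so they clear the 6 mm lip by about 3 mm. I'll carry it to the leaf setter.

Call:
servo_tool(moves=[[200,[8,-12,0],0.02],[200,[17,-26,0],0.05],[200,[20,-30,0],0.06],[200,[20,-30,0],0.06],[200,[20,-30,0],0.06],[200,[20,-30,0],0.06],[200,[17,-26,0],0.04],[200,[12,-18,0],0.02],[200,[0,0,0],0],[200,[0,0,0],0]])

```text
clock: 6.22
tool_pos: [0.5908, -0.3065, 0.0834]
orientation: [[-0.003, 0.638, -0.77], [0.002, -0.77, -0.638], [-1.0, -0.004, 0.001]]
wrist_force: [-0.5, 1.3, -1.0]
gripper_width: 0.634
```

Call:
servo_tool(moves=[[200,[1.5,-1.5,-12],0],[200,[0,0,-18],0],[200,[0,0,-18],0],[200,[0,0,-10],0],[200,[0,0,-4],0],[200,[0,0,0],0],[200,[0,0,0],0]])

```text
clock: 7.1
tool_pos: [0.5944, -0.3097, 0.0236]
orientation: [[0.001, 0.638, -0.77], [-0.001, -0.77, -0.638], [-1.0, 0.001, -0.001]]
wrist_force: [0.5, -0.1, -1.2]
gripper_width: 0.639
```

```bash
python3 - <<'E'
from h import *
o=env.get_obs();print(o['tool_pos'],o['wrist_force'])
c=env.camera('side');u=(244,155)
save('side4',cv2.resize(c['img'][u[1]-50:u[1]+50,u[0]-66:u[0]+66],None,fx=6,fy=6,interpolation=cv2.INTER_NEAREST))
E
```

```text
[ 0.59440819 -0.30970894  0.02363616] [ 0.49943183 -0.07838997 -1.15429329]
```

View pics/side4.png

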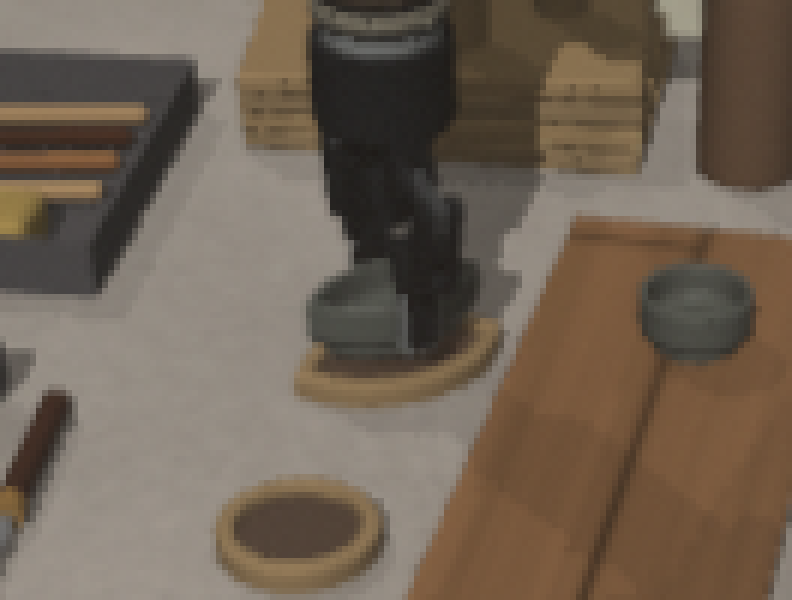

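The picture shows the leaf over its setter (crop pixel (400,340)), lined up and still about 12 mm high. I'll nudge it back 2 mm and lower it.

Call:
servo_tool(moves=[[200,[-2,2,-5],0],[200,[0,0,-4],0],[200,[0,0,-2],0],[200,[0,0,-1],0],[200,[0,0,0],0],[200,[0,0,0],0]])

```text
clock: 7.9
tool_pos: [0.5917, -0.3073, 0.0112]
orientation: [[-0.0, 0.638, -0.77], [0.0, -0.77, -0.638], [-1.0, -0.0, 0.0]]
wrist_force: [-2.3, 1.4, 3.3]
gripper_width: 0.634
```

The force turned upward, so the foot is on the floor. I'll release and rise.

Call:
servo_tool(moves=[[120,[0,0,0],0],[60,[0,0,0],0],[0,[0,0,0],0],[0,[0,0,0],0],[0,[0,0,10],0],[0,[0,0,20],0],[0,[0,0,25],0],[0,[0,0,25],0],[0,[0,0,20],0],[0,[0,0,0],0]])

```text
clock: 9.15
tool_pos: [0.5937, -0.3084, 0.1143]
orientation: [[0.005, 0.638, -0.77], [-0.003, -0.77, -0.638], [-1.0, 0.006, -0.002]]
wrist_force: [-0.8, -0.3, -0.1]
gripper_width: 0.999
```

```bash
python3 - <<'E'
from h import *
o=env.get_obs();print(o['tool_pos'],o['wrist_force'])
c=env.camera('side');u=(244,155)
save('side5',cv2.resize(c['img'][u[1]-50:u[1]+50,u[0]-66:u[0]+66],None,fx=6,fy=6,interpolation=cv2.INTER_NEAREST))
E
```

```text
[ 0.59370171 -0.30843586  0.11433003] [-0.83662701 -0.29316999 -0.13016995]
```

View pics/side5.png

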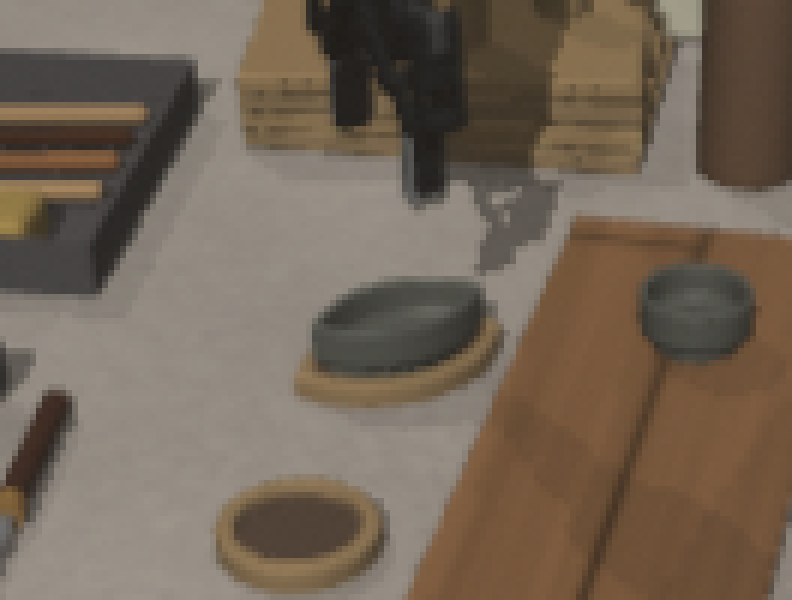

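The picture shows the leaf seated in its setter (crop pixel (400,330)). Next is the round dish.

Call:
servo_tool(moves=[[0,[-20,-5,0],0],[0,[-30,-8,0],0],[0,[-30,-8,0],0],[0,[-30,-8,0],0],[0,[-30,-8,0],0],[0,[-20,-5,-10],0],[0,[0,0,-20],0],[0,[0,0,-20],0],[0,[0,0,0],0],[0,[0,0,0],0]])

```text
clock: 10.45
tool_pos: [0.4318, -0.3492, 0.0606]
orientation: [[-0.0, 0.638, -0.77], [0.0, -0.77, -0.638], [-1.0, -0.0, -0.0]]
wrist_force: [0.3, -0.2, -0.6]
gripper_width: 0.997
```

Call:
servo_tool(moves=[[0,[2,-1,-4],0],[0,[0,0,-10],0],[0,[0,0,-10],0],[0,[0,0,-10],0],[0,[0,0,-10],0],[0,[0,0,0],0],[50,[0,0,0],0],[100,[0,0,0],0],[150,[0,0,0],0],[200,[0,0,0],0],[200,[0,0,0],0],[200,[0,0,0],0]])

```text
clock: 11.95
tool_pos: [0.4342, -0.3507, 0.0174]
orientation: [[0.001, 0.638, -0.77], [-0.001, -0.77, -0.638], [-1.0, 0.001, -0.0]]
wrist_force: [0.6, 0.4, 3.9]
gripper_width: 0.733
```

Call:
servo_tool(moves=[[200,[0,0,5],0],[200,[0,0,15],0],[200,[0,0,20],0],[200,[10,13,20],0],[200,[20,27,10],0],[200,[25,33,0],0],[200,[25,33,0],0],[200,[25,33,0],0],[200,[25,33,0],0],[200,[20,27,0],0],[200,[13,17,0],0],[200,[0,0,0],0]])

```text
clock: 13.45
tool_pos: [0.5977, -0.1335, 0.0877]
orientation: [[0.001, 0.64, -0.769], [-0.001, -0.769, -0.64], [-1.0, 0.001, -0.001]]
wrist_force: [0.4, 0.0, -1.5]
gripper_width: 0.734
```

Call:
servo_tool(moves=[[200,[0,0,0],0],[200,[0,0,0],0]])

```text
clock: 13.7
tool_pos: [0.5959, -0.1353, 0.0868]
orientation: [[-0.001, 0.637, -0.771], [-0.0, -0.771, -0.637], [-1.0, -0.0, 0.001]]
wrist_force: [-0.7, -0.1, -0.8]
gripper_width: 0.735
```

Held and over the setter. I'll lower it 73 mm in total.

Call:
servo_tool(moves=[[200,[0.5,0.5,-10],0],[200,[0,0,-18],0],[200,[0,0,-18],0],[200,[0,0,-10],0],[200,[0,0,-7],0],[200,[0,0,-4],0],[200,[0,0,0],0],[200,[0,0,0],0]])

```text
clock: 14.7
tool_pos: [0.5978, -0.1339, 0.0204]
orientation: [[0.001, 0.638, -0.77], [-0.0, -0.77, -0.638], [-1.0, 0.001, -0.001]]
wrist_force: [-0.3, -0.1, -0.4]
gripper_width: 0.737
```

Call:
servo_tool(moves=[[200,[-1,-0.5,-4],0],[200,[0,0,-2],0],[200,[0,0,-1.5],0],[200,[0,0,0],0],[200,[0,0,0],0]])

```text
clock: 15.32
tool_pos: [0.596, -0.1343, 0.0134]
orientation: [[-0.001, 0.638, -0.77], [0.0, -0.77, -0.638], [-1.0, -0.001, 0.001]]
wrist_force: [-2.4, 0.4, 5.9]
gripper_width: 0.734
```

Contact at the expected height. I'll release and rise.

Call:
servo_tool(moves=[[120,[0,0,0],0],[60,[0,0,0],0],[0,[0,0,0],0],[0,[0,0,0],0],[0,[0,0,10],0],[0,[0,0,20],0],[0,[0,0,30],0],[0,[0,0,30],0],[0,[0,0,20],0],[0,[0,0,0],0]])

```text
clock: 16.58
tool_pos: [0.5982, -0.1349, 0.1254]
orientation: [[0.005, 0.638, -0.77], [-0.002, -0.77, -0.638], [-1.0, 0.005, -0.003]]
wrist_force: [1.2, -0.7, -0.5]
gripper_width: 1.0
```

```bash
python3 - <<'E'
from h import *
o=env.get_obs();print(o['tool_pos'],o['wrist_force'])
c=env.camera('side');u=(250,205)
save('side6',cv2.resize(c['img'][u[1]-75:u[1]+75,u[0]-100:u[0]+100],None,fx=4,fy=4))
E
```

```text
[ 0.59819993 -0.13486205  0.12536259] [ 1.18464384 -0.68994311 -0.46864529]
```

View pics/side6.png

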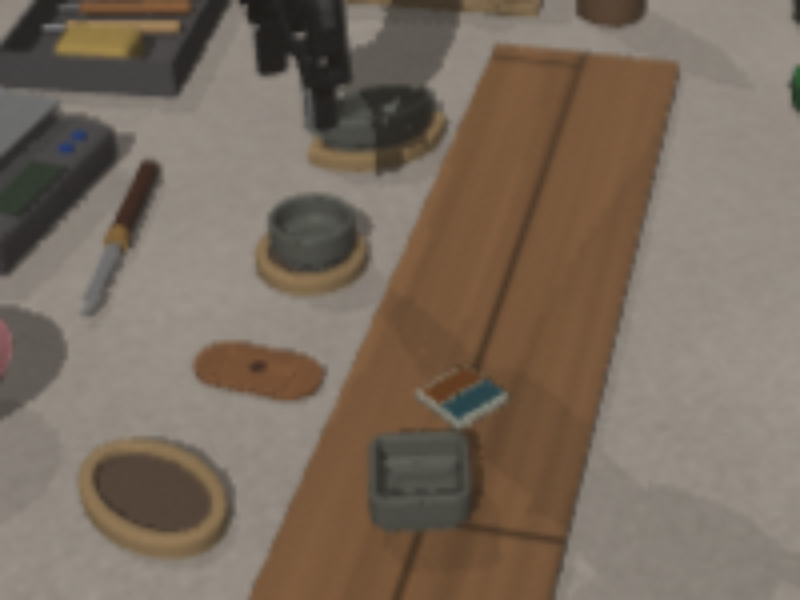

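The picture shows the round dish seated in its setter (crop pixel (312,235)). Next is the square, with the jaws turned to 15° so they stay clear of the tile.

Call:
servo_tool(moves=[[0,[-9,15,0],0.1],[0,[-16,27,0],0.13],[0,[-18,30,0],0.13],[0,[-18,30,0],0.13],[0,[-18,30,0],0.13],[0,[-18,30,0],0.13],[0,[-18,30,0],0.13],[0,[-16,27,0],0.13],[0,[-16,28,-20],0.13],[0,[0,0,-20],0],[0,[0,0,-15],0],[0,[0,0,0],0]])

```text
clock: 18.12
tool_pos: [0.4475, 0.1122, 0.0655]
orientation: [[-0.005, 0.966, 0.258], [-0.001, 0.258, -0.966], [-1.0, -0.005, -0.0]]
wrist_force: [0.1, -0.5, -0.7]
gripper_width: 1.005
```

Call:
servo_tool(moves=[[0,[0,0,0],0]])

```text
clock: 18.25
tool_pos: [0.4497, 0.1124, 0.0674]
orientation: [[0.0, 0.966, 0.257], [0.0, 0.257, -0.966], [-1.0, 0.0, 0.0]]
wrist_force: [0.3, -0.5, -0.8]
gripper_width: 1.002
```

Jaws are at 15°. Descend 51 mm and close.

Call:
servo_tool(moves=[[0,[1.5,0,-10],0],[0,[0,0,-10],0],[0,[0,0,-10],0],[0,[0,0,-10],0],[0,[0,0,-10],0],[0,[0,0,0],0],[50,[0,0,0],0],[100,[0,0,0],0],[150,[0,0,0],0],[200,[0,0,0],0],[200,[0,0,0],0],[200,[0,0,0],0]])

```text
clock: 19.75
tool_pos: [0.4512, 0.1128, 0.0177]
orientation: [[0.001, 0.966, 0.258], [0.0, 0.258, -0.966], [-1.0, 0.001, 0.0]]
wrist_force: [0.9, 0.6, 4.0]
gripper_width: 0.699
```

Call:
servo_tool(moves=[[200,[0,0,5],0],[200,[0,0,15],0],[200,[0,0,20],0],[200,[9,12,20],-0.02],[200,[18,24,10],-0.04],[200,[23,30,0],-0.05],[200,[23,30,0],-0.05],[200,[23,30,0],-0.05],[200,[23,30,0],-0.05],[200,[18,24,0],0],[200,[11,15,0],0],[200,[0,0,0],0]])

```text
clock: 21.25
tool_pos: [0.5992, 0.3087, 0.0879]
orientation: [[0.001, 1.0, 0.002], [0.0, 0.002, -1.0], [-1.0, 0.001, -0.0]]
wrist_force: [-0.6, -1.3, -2.1]
gripper_width: 0.697
```

Call:
servo_tool(moves=[[200,[0,0,0],0],[200,[0,0,0],0]])

```text
clock: 21.5
tool_pos: [0.5979, 0.3068, 0.0873]
orientation: [[-0.001, 1.0, 0.0], [-0.001, 0.0, -1.0], [-1.0, -0.001, 0.001]]
wrist_force: [-0.6, 0.2, -1.3]
gripper_width: 0.703
```

Call:
servo_tool(moves=[[200,[1,0.5,-10],0],[200,[0,0,-18],0],[200,[0,0,-18],0],[200,[0,0,-10],0],[200,[0,0,-7],0],[200,[0,0,-4],0],[200,[0,0,0],0],[200,[0,0,0],0]])

```text
clock: 22.5
tool_pos: [0.6003, 0.3085, 0.021]
orientation: [[0.001, 1.0, 0.001], [0.0, 0.001, -1.0], [-1.0, 0.001, -0.0]]
wrist_force: [-0.5, -0.2, -0.6]
gripper_width: 0.701
```

Call:
servo_tool(moves=[[200,[0,0,0],0]])

```text
clock: 22.62
tool_pos: [0.6002, 0.3084, 0.021]
orientation: [[0.001, 1.0, 0.001], [0.0, 0.001, -1.0], [-1.0, 0.001, -0.0]]
wrist_force: [-0.0, -0.1, -1.8]
gripper_width: 0.697
```

Call:
servo_tool(moves=[[200,[-0.5,0,-4],0],[200,[0,0,-2],0],[200,[0,0,-1.5],0],[200,[0,0,0],0],[200,[0,0,0],0]])

```text
clock: 23.25
tool_pos: [0.5991, 0.3082, 0.0139]
orientation: [[-0.001, 1.0, 0.001], [-0.0, 0.001, -1.0], [-1.0, -0.001, 0.0]]
wrist_force: [-3.4, -1.2, 5.3]
gripper_width: 0.699
```

Contact. Release and rise.

Call:
servo_tool(moves=[[120,[0,0,0],0],[60,[0,0,0],0],[0,[0,0,0],0],[0,[0,0,0],0],[0,[0,0,10],0],[0,[0,0,20],0],[0,[0,0,30],0],[0,[0,0,30],0],[0,[0,0,20],0],[0,[0,0,0],0]])

```text
clock: 24.5
tool_pos: [0.6012, 0.3091, 0.1262]
orientation: [[0.005, 1.0, 0.001], [0.002, 0.001, -1.0], [-1.0, 0.005, -0.002]]
wrist_force: [0.1, 0.9, -0.9]
gripper_width: 0.996
```

Call:
servo_tool(moves=[[0,[-20,3,0],-0.03],[0,[-30,5,0],0],[0,[-30,5,0],0],[0,[-30,5,0],0],[0,[-30,5,0],0],[0,[-20,4,-10],0],[0,[0,0,-20],0],[0,[0,0,-20],0],[0,[0,0,0],0],[0,[0,0,0],0]])

```text
clock: 25.75
tool_pos: [0.4393, 0.3352, 0.0726]
orientation: [[-0.0, 1.0, -0.029], [-0.0, -0.029, -1.0], [-1.0, -0.0, 0.0]]
wrist_force: [0.5, 0.8, 1.5]
gripper_width: 0.999
```

```bash
python3 - <<'E'
from h import *
o=env.get_obs();print(o['tool_pos'],o['wrist_force'])
c=env.camera('side');u=(210,290)
save('side7',cv2.resize(c['img'][u[1]-75:u[1]+75,u[0]-100:u[0]+100],None,fx=4,fy=4))
E
```

```text
[0.43934056 0.33520569 0.07262819] [0.48846994 0.81357656 1.45785621]
```

View pics/side7.png

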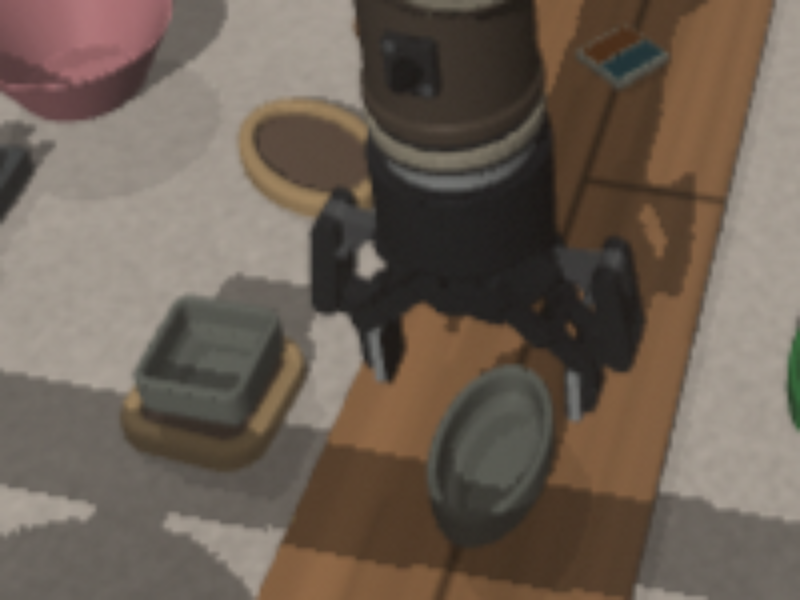

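The picture shows the square seated (crop pixel (210,360)) and the open jaws straddling the oval (490,450). Descend 56 mm and close.

Call:
servo_tool(moves=[[0,[0,0,-15],0],[0,[0,0,-11],0],[0,[0,0,-10],0],[0,[0,0,-10],0],[0,[0,0,-10],0],[0,[0,0,0],0],[50,[0,0,0],0],[100,[0,0,0],0],[150,[0,0,0],0],[200,[0,0,0],0],[200,[0,0,0],0],[200,[0,0,0],0]])

```text
clock: 27.3
tool_pos: [0.4398, 0.3356, 0.0174]
orientation: [[0.001, 1.0, -0.029], [0.001, -0.029, -1.0], [-1.0, 0.001, -0.001]]
wrist_force: [-0.0, 1.3, 4.6]
gripper_width: 0.637
```

Call:
servo_tool(moves=[[200,[0,0,5],0],[200,[0,0,15],0],[200,[0,0,20],0],[200,[11,-12,20],0.08],[200,[21,-25,10],0.14],[200,[27,-31,0],0.15],[200,[27,-31,0],0.15],[200,[27,-31,0],0.15],[200,[27,-31,0],0.15],[200,[22,-26,0],0.15],[200,[14,-17,0],0.11],[200,[0,0,0],0]])

```text
clock: 28.8
tool_pos: [0.6162, 0.1299, 0.0875]
orientation: [[0.001, 0.5, 0.866], [0.0, 0.866, -0.5], [-1.0, 0.0, 0.001]]
wrist_force: [-0.0, 0.2, -0.7]
gripper_width: 0.639
```

Call:
servo_tool(moves=[[200,[0,0,0],0],[200,[0,0,0],0]])

```text
clock: 29.05
tool_pos: [0.6142, 0.1321, 0.0868]
orientation: [[-0.001, 0.496, 0.868], [0.0, 0.868, -0.496], [-1.0, -0.0, -0.001]]
wrist_force: [0.6, -0.7, 0.0]
gripper_width: 0.638
```

Call:
servo_tool(moves=[[200,[1,-0.5,-10],0],[200,[0,0,-18],0],[200,[0,0,-18],0],[200,[0,0,-10],0],[200,[0,0,-7],0],[200,[0,0,-4],0],[200,[0,0,0],0],[200,[0,0,0],0],[200,[0,0,0],0]])

```text
clock: 30.18
tool_pos: [0.6167, 0.1308, 0.0205]
orientation: [[0.001, 0.497, 0.868], [0.0, 0.868, -0.497], [-1.0, 0.001, 0.001]]
wrist_force: [0.1, -0.3, -1.4]
gripper_width: 0.638
```

```bash
python3 - <<'E'
from h import *
o=env.get_obs();print(o['tool_pos'],o['wrist_force'])
c=env.camera('side');u=(190,245)
save('side8',cv2.resize(c['img'][u[1]-50:u[1]+50,u[0]-66:u[0]+66],None,fx=6,fy=6,interpolation=cv2.INTER_NEAREST))
E
```

```text
[0.61673404 0.13080422 0.02047391] [ 0.06792709 -0.2669861  -1.42333702]
```

View pics/side8.png

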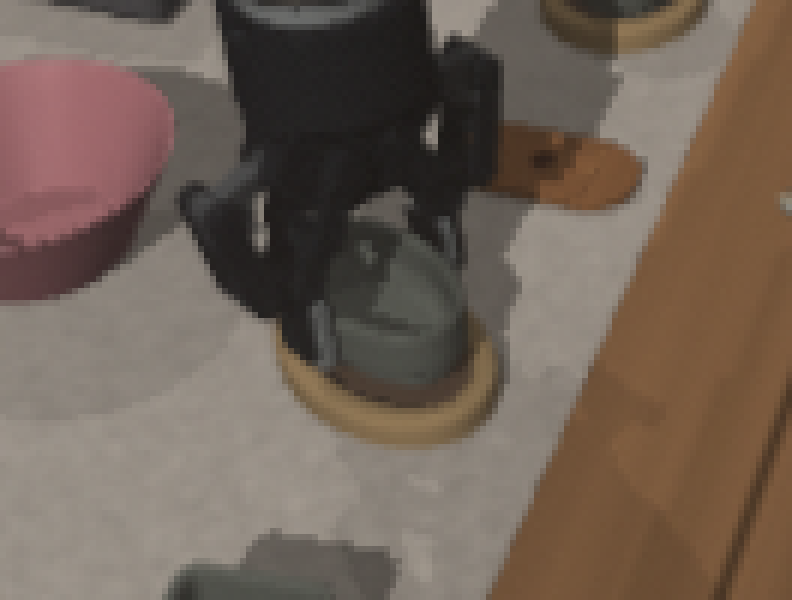

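The picture shows the oval lined up just above its setter (crop pixel (390,320)), with the pink bowl and the rib clear. Lower and touch down.

Call:
servo_tool(moves=[[200,[-0.5,0,-4],0],[200,[0,0,-2],0],[200,[0,0,-1.5],0],[200,[0,0,0],0],[200,[0,0,0],0]])

```text
clock: 30.85
tool_pos: [0.6155, 0.1307, 0.0134]
orientation: [[-0.001, 0.497, 0.868], [-0.0, 0.868, -0.497], [-1.0, -0.001, -0.001]]
wrist_force: [-4.0, -0.7, 6.5]
gripper_width: 0.639
```

Contact. Release, rise, and back away so the cameras can see.

Call:
servo_tool(moves=[[120,[0,0,0],0],[60,[0,0,0],0],[0,[0,0,0],0],[0,[0,0,0],0],[0,[0,0,10],0],[0,[0,0,20],0],[0,[0,0,30],0],[0,[0,0,30],0],[0,[0,0,30],0],[0,[0,0,30],0],[0,[0,0,30],0],[0,[0,0,0],0]])

```text
clock: 32.35
tool_pos: [0.6187, 0.1312, 0.1977]
orientation: [[0.009, 0.497, 0.868], [0.001, 0.868, -0.497], [-1.0, 0.006, 0.007]]
wrist_force: [0.6, 1.0, 0.0]
gripper_width: 0.998
```

Call:
servo_tool(moves=[[0,[-20,0,0],0],[0,[-40,0,0],0],[0,[-45,0,0],0],[0,[-45,0,0],0],[0,[-45,0,0],0],[0,[-40,0,0],0],[0,[-20,0,0],0],[0,[0,0,0],0],[0,[0,0,0],0],[0,[0,0,0],0]])

```text
clock: 33.6
tool_pos: [0.3618, 0.1308, 0.1925]
orientation: [[0.001, 0.497, 0.868], [0.0, 0.868, -0.497], [-1.0, 0.0, 0.0]]
wrist_force: [-0.3, 1.3, 0.6]
gripper_width: 1.001
```

```bash
python3 - <<'E'
from m import *
c=env.camera('top');c2=env.camera('side');save('top9',c['img']);save('side9',c2['img'])
T=dict(oval=(.6157,.131),leaf=(.5925,-.308),round=(.5968,-.1343),square=(.5997,.308))
for n,c in(('top',c),('side',c2)):
    W=cloud(c);z=W[...,2];hsv=cv2.cvtColor(c['img'],cv2.COLOR_RGB2HSV)
    for k,t in T.items():
        m=(np.hypot(W[...,0]-t[0],W[...,1]-t[1])<.075)&(z>.03)&(z<.055)&(hsv[...,1]<80)
        P=W[m]
        if len(P)<30: print(n,k,'hidden');continue
        h=cv2.convexHull(P[:,:2].astype(np.float32));M=cv2.moments(h);el=cv2.fitEllipse(h);r=rect(P[:,:2])
        hi=P[P[:,2]>np.percentile(P[:,2],40)];A=np.linalg.lstsq(np.c_[hi[:,:2],np.ones(len(hi))],hi[:,2],rcond=None)[0]
        print(n,k,len(P),'cent-off mm',np.round((np.array([M['m10'],M['m01']])/M['m00']-t)*1000,1),'ell',np.round(el[1],3),round((el[2]+90)%180,1),'rect',round(r[2],1),'z90',round(np.percentile(P[:,2],85),4),'slope',np.round(A[:2],3))
E
```

```text
top oval 222 cent-off mm [ 0.3 -0.8] ell [0.056 0.091] 150.2 rect 138.7 z90 0.0432 slope [ 0.002 -0.003]
top leaf 265 cent-off mm [-0.3  0.8] ell [0.055 0.098] 40.5 rect 175.2 z90 0.0431 slope [ 0.01  -0.006]
top round 187 cent-off mm [-1.3 -0.8] ell [0.063 0.064] 160.9 rect 176.1 z90 0.0434 slope [-0.02  -0.016]
top square 228 cent-off mm [-0.3 -1.8] ell [0.072 0.076] 79.6 rect 88.1 z90 0.0433 slope [-0.012  0.007]
side oval 330 cent-off mm [-0.3  0.1] ell [0.056 0.093] 148.2 rect 148.6 z90 0.0436 slope [ 0.001 -0.007]
side leaf 238 cent-off mm [-1.6  1.9] ell [0.057 0.099] 42.0 rect 59.1 z90 0.0435 slope [-0.008  0.004]
side round 208 cent-off mm [-2.2 -0.4] ell [0.063 0.068] 91.8 rect 103.9 z90 0.0436 slope [0.006 0.001]
side square 475 cent-off mm [-0.8 -0.6] ell [0.067 0.081] 91.1 rect 90.5 z90 0.0433 slope [0.002 0.001]
```

View pics/top9.png

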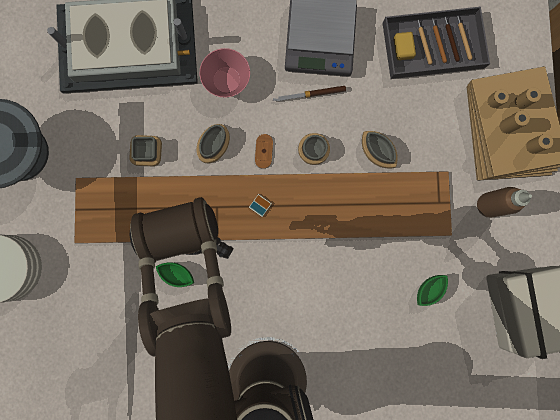

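View pics/side9.png

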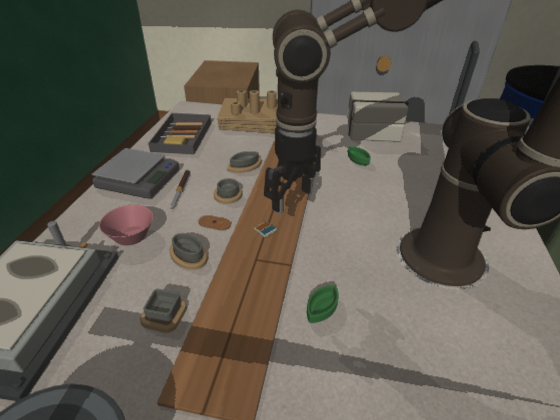

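Both pictures show the dishes in their setters: square (145,150), oval (213,143), round (314,149) and leaf (381,149). The tile (261,205) and the rib (264,150) are where they were. Everything is within about 2.5 mm of centre, rims are at 42–43 mm, and the robot is clear, so I'm handing in.

```bash
python3 -c "
from bench import env
print(env.job_done(), env.get_obs()['clock'])"
```

```text
the job is handed in; nothing more can be done
the job is handed in; nothing more can be done
```

All four dishes are in the setters of their own outline, mouth up, and the job was handed in at about 34 s of the 99 s allowed. I gripped each dish across its outside walls at 25 N. Each was lowered until the wrist force showed its foot on the floor, and only then released.

My last checks from both cameras, before handing in:
- **Position:** every dish centre is within about 2.5 mm of its setter's centre (the limit is 12 mm).
- **Height and level:** rims read about 43 mm by depth against 42 mm expected. Tilt is no more than about 0.03 rad, mostly depth noise.
- **Turn:** oval and leaf are lined up within about 2–3°. The square is lined up within about 2°.
- **Bystanders:** the glaze tile, the wooden rib and the green leaves show at the same pixels as at the start.

The only disagreements were minor. The two cameras differ by 1–2 mm on positions, which is within their calibration. The bounding-box angle is no use for the leaf, and the top view's is off for the oval, so I took their angles from the fitted ellipse. No check failed.

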